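# Load the heat-press pads level

## Robot

A 6-joint arm with a two-finger parallel gripper is mounted at the origin on the work surface. World frame = base frame: x ahead of the robot, y to its left, z up, the work surface at z = 0. Lengths are in m, angles in rad, forces in N, time in s.
With the tool pointing down it reaches from about 0.375 to 0.9 m from the base axis. Payload 3.1 kg.
Tool frame: the origin (TCP) lies at the centre of the arm's flange, where the gripper is bolted on; the fingertips stand 173 mm ahead of it and the grasp point (between the pads) lies 155 mm ahead of it; z points along the fingers, x is the direction in which the jaws open and shut, and the axes are right-handed (so a half turn about z gives the same grasp; the last joint's range is limited). The gripper opens to 85 mm and grips with 20 to 120 N. Pads are 22 mm wide; open, the fingers measure 114 mm over their backs; the gripper's body (76 mm by 85 mm) begins 54 mm behind the grasp point. The pads swing forward as they close: fully open they stand 13 mm farther back than shut.
Start: joints at [1.022, 0.527, 1.433, -0, 1.181, -0.178], TCP at [0.226, 0.583, 0.405] pointing down, gripper open.
Joint ranges: [-3.08, 3.08], [-0.75, 2.2], [0.22, 2.44], [-1.43, 4.57], [0, 2.65], [-2.85, 2.85]. Speed limits (rad/s): [2.79, 2.79, 3.14, 3.14, 3.14, 3.14].

## Interface

Orientations are given as a unit quaternion [x, y, z, w].
In Python, from station import manip gives the robot as it stands.
- The arm moves only by the shell command python3 -m jog 'ROWS' [OPENING] [FORCE]. ROWS is JSON, a list that holds one entry, the list of rows, each a list of 4 numbers: the shift along the world's x, y, z in mm, then the turn about the world's z in degrees. A call has exactly 8 rows; each row shifts and turns the commanded pose from where the row before left it; what a row does not reach is not made up. A row lasts 1/8 s, in which the tool goes at most 62.5 mm and 10.7 degrees, less where a joint would pass 70% of its speed; a pose out of reach is approached as far as the arm can. A call is refused whole if a number of a shift passes 62.5 or a number of a turn 10.7, either way. A call with a gripper value outside its range is refused whole. OPENING is the opening in per cent of the stroke, from 0 (shut) to 100 (fully open), set as the call begins (- or left out, the last holds). The fingers move at their own pace and stop on an object; FORCE is the grip in N (left out, the last holds). Time passes only in rows, so rows that do not move let the fingers close, or fill a call up. It gives the time, the measured TCP pose, the force and the opening at its end, in the units of the state.
- manip.sense(): the state, without advancing time (a new reading comes with each control period).
- manip.snapshot(name): name is "scene" or "side" or "wrist"; returns the picture (384x512x3 uint8, red, green, blue); there is no depth.
- manip.camera_info(name): a dict with "fx", "fy", "cx", "cy" (pixels), "R" (3x3) and "t" (3): a world point X has camera coordinates R X + t. Camera axes: x right, y down, z forward; pixel columns grow to the right and rows downward; lengths in m; the calibration is good to about 2 mm. A picture is of the moment at which its call begins: read the wrist's pose just before it. camera_info takes no time and is no camera call; for the wrist camera it gives the pose at the moment of the call.
- manip.sign_off(): hands the job in, once; it reports no verdict.
The state is a dict: "t": time; "q": joint angles; "qd": joint speeds; "tau": joint torques, N m; "tcp_pos": TCP position; "tool_rot": TCP orientation; "force": force on the tool from outside, world axes, zero at the start; "ft_torque": the same for the moment, N m; "finger_gap": opening from 0.0 (shut) to 1.0 (fully open).
Only numpy, scipy, OpenCV 4.12 (cv2) and the standard library are available. Lean on these libraries where they do the work, as an engineer would, in place of code of your own. Each camera call takes 0.05 s, during which the arm holds its last target. There are 200 camera calls.

## Task

Lay each white-faced sign blank flat on the middle of the press pad of its own shape, white face up and its sides lined up with the pad's, so that all three white faces end at the same height for the press. The square pad is lower than the other two: first stack on its middle the two bare metal spacers that together make up the difference, and lay the square blank on top of them. Leave the third spacer where it lies, and let go of everything.

Things in the scene. Friction and masses are not known exactly. Their poses are not given: they have to be found in the camera images.
- round_blank_mid (a point): loose sign blank, a disc 60 mm across, 10 mm thick, brown hardboard with a white upper face; this point is its centre, half-way up (5 mm above its underside). It lies flat on the table, white face up. 
- oblong_blank_mid (a point): loose sign blank, an oblong 90 by 40 mm, 10 mm thick, brown hardboard with a white upper face; this point is its centre, half-way up (5 mm above its underside). It lies flat on the table, white face up. Its z axis points up and its x axis runs along its 90 mm length.
- square_blank_mid (a point): loose sign blank, a square 58 by 58 mm, 10 mm thick, brown hardboard with a white upper face; this point is its centre, half-way up (5 mm above its underside). It lies flat on the table, white face up. Its z axis points up and its x axis runs along one side.
- thin_spacer_mid (a point): loose spacer plate of bare grey metal with a dark 18 mm bolt hole in its middle, 76 by 44 mm and 8 mm thick; this point is its centre, half-way up. It lies flat on the table. Its z axis points up and its x axis runs along its 76 mm length.
- medium_spacer_mid (a point): loose spacer plate of bare grey metal with a dark 18 mm bolt hole in its middle, 60 by 44 mm and 12 mm thick; this point is its centre, half-way up. It lies flat on the table. Its z axis points up and its x axis runs along its 60 mm length.
- thick_spacer_mid (a point): loose spacer plate of bare grey metal with a dark 18 mm bolt hole in its middle, a square 44 by 44 mm and 16 mm thick; this point is its centre, half-way up. It lies flat on the table. Its z axis points up and its x axis runs along one side.
- round_pad_top (a point): fixed press pad, a disc 80 mm across, a dark steel block with a black rubber facing; its flat top is 30 mm above the table; this point is the centre of the top. 
- oblong_pad_top (a point): fixed press pad, an oblong 108 by 58 mm, a dark steel block with a black rubber facing; its flat top is 30 mm above the table; this point is the centre of the top. Its z axis points up and its x axis runs along its 108 mm length.
- square_pad_top (a point): fixed press pad, a square 84 by 84 mm, a dark steel block with a black rubber facing; its flat top is 10 mm above the table; this point is the centre of the top. Its z axis points up and its x axis runs along one side.
Things that resemble listed ones, but are neither listed nor needed, are in the scene too. Leave any red or yellow look-alike of the part that bears round_blank_mid alone.

How it is judged:
At the end, for the whole second after the job is handed in: Each blank is within 12 mm of the middle of its own pad, level, white face up, centre 33 to 37 mm above the table, oblong and square lined up within 0.2 rad (square: any side); thin and medium spacers within 15 mm of the square pad's middle; thick spacer moved under 30 mm; all at rest (horizontal distance between round_blank_mid and round_pad_top below 0.012 m and height (world z) of round_blank_mid between 0.033 and 0.037 m and angle between each of round_blank_mid, oblong_blank_mid, square_blank_mid's own z axis and vertical below 0.06 rad and linear speed of each of round_blank, oblong_blank, square_blank, thin_spacer, medium_spacer below 0.02 m/s and horizontal distance between oblong_blank_mid and oblong_pad_top below 0.012 m and height (world z) of oblong_blank_mid between 0.033 and 0.037 m and horizontal distance between square_blank_mid and square_pad_top below 0.012 m and height (world z) of square_blank_mid between 0.033 and 0.037 m and angle between the x axis of oblong_blank_mid and the x axis of oblong_pad_top, either way round below 0.2 rad and (angle between the x axis of square_blank_mid and the x axis of square_pad_top, either way round below 0.2 rad or angle between the x axis of square_blank_mid and the y axis of square_pad_top, either way round below 0.2 rad) and horizontal distance between each of thin_spacer_mid, medium_spacer_mid and square_pad_top below 0.015 m and distance of thick_spacer_mid from where it was at the start of the episode below 0.03 m); the robot touches nothing.
It also fails if it takes over 144 s, if anything falls off the work surface, if the arm or the gripper's body presses on something with over 40 N, if the wrist force passes 120 N, or if a joint passes its speed limit or range.

## Working session

There is one attempt and no reset: what is moved stays moved. The work goes in short steps, Python scripts to look and compute and a shell command to move; the robot and the scene stay as the last step left them, time stands still between calls to the robot, and variables do not carry over. Pictures are saved under pics/ and viewed, about 12 in all and at most 16, crops included, and the job is handed in when it is done.

```bash
ls; mkdir -p pics; python3 - <<'E'
from station import manip
import cv2,numpy as np
a=[manip.snapshot(n) for n in("scene","side")]
for n,i in zip(("scene","side"),a):cv2.imwrite(f"pics/{n}0.png",cv2.resize(i[:,:,::-1],(800,600),interpolation=cv2.INTER_CUBIC))
for n in("scene","side","wrist"):
    c=manip.camera_info(n);R=np.array(c["R"]);print(n,c["fx"],c["cx"],c["cy"],-R.T@np.array(c["t"]),R[2])
print(manip.sense())
E
```

```text
pics
scene 356.19050051659485 259.9641672692486 187.729331750388 [1.03573365 0.30764128 0.77094436] [-0.52674877 -0.31998069 -0.78749482]
side 352.6898101505555 254.92128657632867 196.7957802460258 [ 0.01996979 -0.69732402  0.79885047] [ 0.4648829   0.59870994 -0.65225018]
wrist 323.1623168311351 252.12133993404552 194.62313277025768 [0.15580117 0.60969625 0.37319756] [ 0.27689054 -0.11002224 -0.95458197]
{'t': 0.1, 'q': array([ 1.02150096e+00,  5.28375595e-01,  1.43377370e+00, -3.69790456e-05,
        1.18138923e+00, -1.78475966e-01]), 'qd': array([ 0.00168796, -0.00245405, -0.00219559,  0.00103735, -0.00062132,
       -0.00049156]), 'tau': array([ 5.98053539e-04, -4.43305600e+01, -1.78587896e+01, -2.14463271e-04,
        3.84818064e-03, -9.68753909e-06]), 'tcp_pos': array([0.22628617, 0.58226683, 0.40382982]), 'tool_rot': array([ 8.25337766e-01,  5.64638491e-01, -8.80776620e-04,  4.13668207e-04]), 'force': array([-0.41092594, -0.1118558 ,  0.38061463]), 'ft_torque': array([ 0.07158355, -0.00390762, -0.01864331]), 'finger_gap': 1.0035168376755337}
```

View pics/scene0.png

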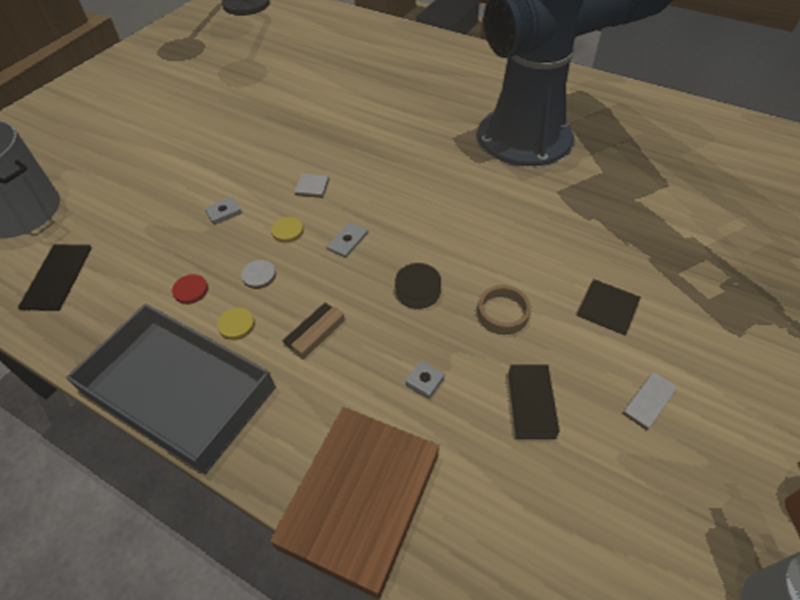

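View pics/side0.png

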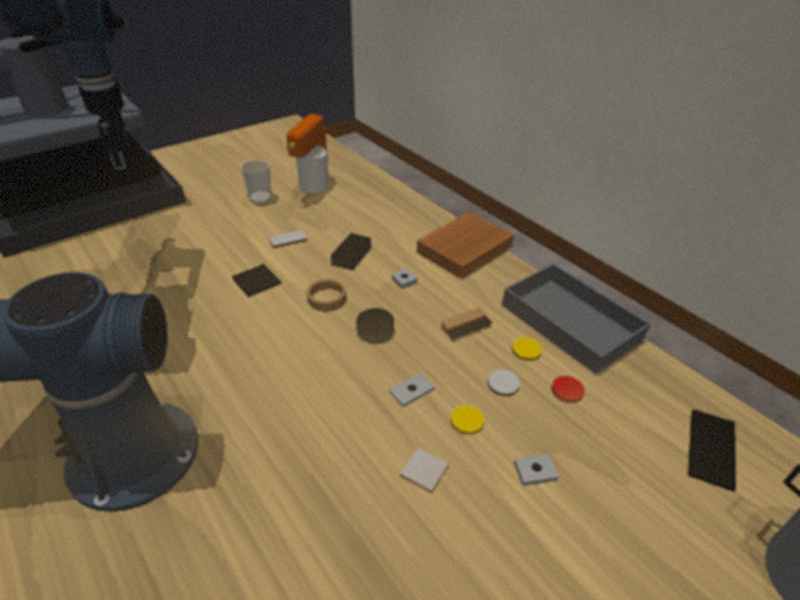

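Scene view, pixels in the 800x600 picture:
- **Blanks:** the white disc is at (258,273), with yellow discs at (287,229) and (236,323) and a red disc at (190,288) as look-alikes. The white oblong is at (650,400) and the white square at (312,185).
- **Spacers (grey, with a hole):** (222,210), (347,239) and (425,379). The last one is the small square, so it is the thick spacer.
- **Pads:** round (418,283), oblong (533,400), square (608,307). The wood ring at (503,308), the black plate at (55,277), the two-tone block and the tray are distractors.

Next I'll measure all of them from both cameras.

```bash
cat > h.py <<'E'
import cv2,numpy as np
from station import manip
def ray(c,uv,z):
    R=np.array(c["R"]);t=np.array(c["t"]);o=-R.T@t
    uv=np.atleast_2d(np.asarray(uv,float))
    d=np.c_[(uv[:,0]-c["cx"])/c["fx"],(uv[:,1]-c["cy"])/c["fy"],np.ones(len(uv))]@R
    return (o+d*((z-o[2])/d[:,2])[:,None])[:,:2]
def top(img,c,x0,y0,z,tol=14,s=4):
    """flood fill from a seed, outline put on the plane z -> centre mm, sizes mm, angle of long side deg"""
    big=cv2.GaussianBlur(cv2.resize(img,None,fx=s,fy=s,interpolation=cv2.INTER_CUBIC),(7,7),0)
    m=np.zeros((big.shape[0]+2,big.shape[1]+2),np.uint8)
    cv2.floodFill(big,m,(int(x0*s),int(y0*s)),0,(tol,)*3,(tol,)*3,8|cv2.FLOODFILL_MASK_ONLY|cv2.FLOODFILL_FIXED_RANGE|(255<<8))
    ct=max(cv2.findContours(m[1:-1,1:-1],cv2.RETR_EXTERNAL,cv2.CHAIN_APPROX_NONE)[0],key=cv2.contourArea)[:,0]
    p=(ray(c,(ct+.5)/s-.5,z)*1000).astype(np.float32)
    b=cv2.boxPoints(cv2.minAreaRect(p));e=b[1]-b[0];f=b[2]-b[1]
    if np.hypot(*f)>np.hypot(*e):e,f=f,e
    return np.round(b.mean(0),1),round(float(np.hypot(*e)),1),round(float(np.hypot(*f)),1),round(float(np.degrees(np.arctan2(e[1],e[0]))%180),1)
E
python3 - <<'E'
from h import *
k=1.5625
S={"round":((258,273),(504,382),10),"oblong":((650,400),(288,239),10),"square":((312,185),(425,469),10),
"spA":((214,213),(524,473),8),"spB":((342,247),(403,394),12),"spC":((415,377),(398,281),16),
"rpad":((418,280),(375,320),30),"opad":((530,385),(352,243),30),"spad":((608,307),(257,280),10)}
I={n:(manip.snapshot(n),manip.camera_info(n)) for n in("scene","side")}
for n,(a,b,z) in S.items():
    for cam,p in(("scene",a),("side",b)):
        print(n,cam,[*top(*I[cam],p[0]/k,p[1]/k,z/1000)])
i,_=I["scene"]
A=i[85:215,110:300]
cv2.imwrite("pics/crop1.png",cv2.resize(A[:,:,::-1],None,fx=4,fy=4,interpolation=cv2.INTER_CUBIC))
E
```

```text
round scene [array([ 615.2, -260.4], dtype=float32), 57.4, 56.2, 179.6]
round side [array([ 615.9, -261.2], dtype=float32), 55.0, 54.2, 85.4]
oblong scene [array([519. , 418.7], dtype=float32), 89.0, 38.8, 167.5]
oblong side [array([521. , 417.2], dtype=float32), 85.7, 33.6, 165.9]
square scene [array([ 372.6, -318.5], dtype=float32), 56.7, 56.6, 21.6]
square side [array([ 373.1, -318.4], dtype=float32), 56.4, 55.9, 21.4]
spA scene [array([ 517.3, -432.5], dtype=float32), 60.5, 44.4, 153.3]
spA side [array([ 523.7, -427.7], dtype=float32), 57.7, 41.6, 152.9]
spB scene [array([ 466.4, -166.8], dtype=float32), 75.3, 43.5, 178.8]
spB side [array([ 462.6, -171.7], dtype=float32), 72.9, 41.6, 178.6]
spC scene [array([657.6, 106.5], dtype=float32), 43.1, 42.6, 86.0]
spC side [array([644.7,  90.6], dtype=float32), 58.1, 29.1, 133.9]
rpad scene [array([515. ,  13.6], dtype=float32), 97.2, 75.6, 28.0]
rpad side [array([496.9,  -4. ], dtype=float32), 98.0, 72.2, 53.4]
opad scene [array([621.4, 266.3], dtype=float32), 118.0, 61.7, 29.5]
opad side [array([603.5, 245.8], dtype=float32), 131.1, 69.2, 29.5]
spad scene [array([381.9, 310. ], dtype=float32), 89.1, 82.2, 0.4]
spad side [array([375.4, 301.7], dtype=float32), 85.1, 79.4, 90.6]
```

View pics/crop1.png

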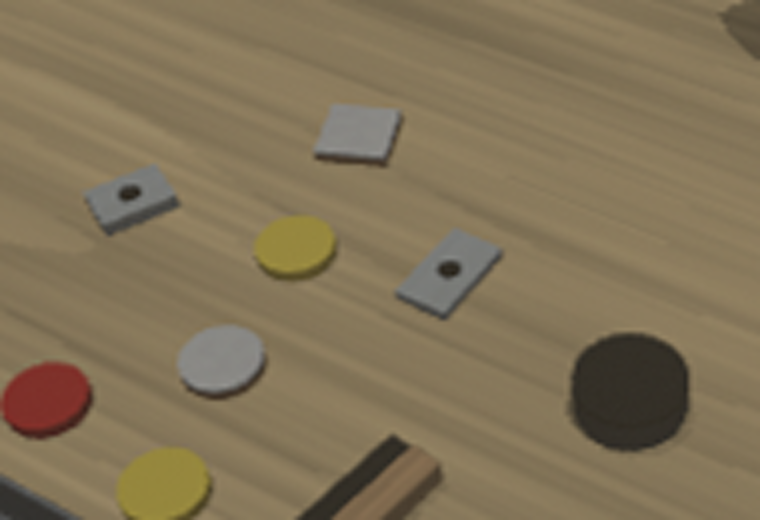

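The measurements agree between the two cameras once I account for height. The spacer at (222,210) measures 60x44, so it is the medium one. The one at (347,239) measures 76x44, so it is the thin one. The crop shows the plain white disc at crop (220,360), with the yellow discs at (295,245) and (163,485) and the red one at (45,398).

Positions in mm:

| Item | x | y | Angle |
|---|---|---|---|
| Thin spacer | 464 | -169 | 179° |
| Medium spacer | 521 | -429 | 153° |
| Square blank | 373 | -318 | 21.5° |
| Round blank | 615 | -261 | – |
| Oblong blank | 520 | 418 | 167° |
| Square pad | 378 | 309 | 0° |
| Round pad | 505 | 8 | – |
| Oblong pad | 614 | 264 | 29.5° |

First I'll move above the thin spacer.

```bash
python3 -m jog '[[[35,-50,-9,1.5],[35,-50,-9,1.5],[35,-50,-9,1.5],[35,-50,-9,1.5],[30,-54,-9,1.5],[30,-54,-9,1.5],[30,-54,-9,1.5],[30,-54,-9,1.5]]]' 72 60
python3 -m jog '[[[-4,-55,-10,1.3],[-4,-55,-10,1.3],[-4,-55,-10,1.3],[-4,-55,-10,1.3],[-4,-55,-10,1.3],[-4,-55,-10,1.3],[1,-2,0,0],[1,-3,0,0]]]'
cat >> h.py <<'E'
def state():
    s=manip.sense();x,y=s["tool_rot"][:2]
    print("t",round(s["t"],2),"tcp",np.round(s["tcp_pos"]*1000,1),"yaw",round(float(np.degrees(np.arctan2(2*x*y,1-2*y*y))),1),"F",np.round(s["force"],1),"gap",round(s["finger_gap"]*85,1))
def look(X,z,tol=14,save=None):
    """wrist view: measure the top whose inside lies at each world seed (mm)"""
    c=manip.camera_info("wrist");i=manip.snapshot("wrist");R=np.array(c["R"]);t=np.array(c["t"])
    for x in X:
        p=R@np.array([x[0]/1000,x[1]/1000,z/1000])+t;u=c["fx"]*p[0]/p[2]+c["cx"];v=c["fy"]*p[1]/p[2]+c["cy"]
        print(round(u),round(v),top(i,c,u,v,z/1000,tol) if 0<u<512 and 0<v<384 else "out")
    if save:cv2.imwrite(f"pics/{save}.png",i[:,:,::-1])
E
python3 -c "
from h import *
state();look([(446,-169),(482,-169)],8,save='w1')"
```

```text
t: 1.2
tcp_pos: [0.4873, 0.1647, 0.3325]
tool_rot: [0.762, 0.648, 0.0, 0.0]
force: [-0.1, -0.3, 0.0]
finger_gap: 0.721
t: 2.2
tcp_pos: [0.4642, -0.1684, 0.2725]
tool_rot: [0.716, 0.698, -0.0, -0.001]
force: [-0.6, 0.1, 0.6]
finger_gap: 0.72
t 2.2 tcp [ 464.2 -168.4  272.5] yaw 88.5 F [-0.6  0.1  0.6] gap 61.2
251 175 (array([ 464.8, -168.4], dtype=float32), 76.1, 44.2, 178.7)
252 220 (array([ 464.8, -168.3], dtype=float32), 76.3, 44.4, 178.9)
```

View pics/w1.png

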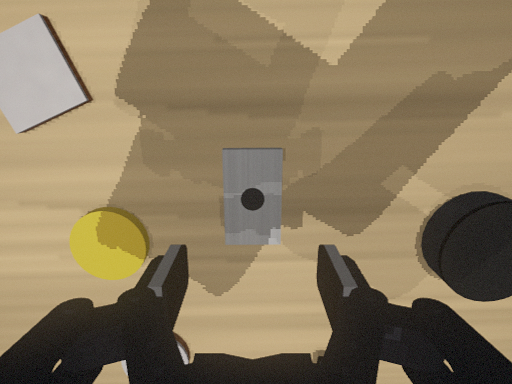

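The picture shows the thin spacer centred at (252,199), between the open fingers. It measures 76x44, as it should. I'll descend, grip and lift.

```bash
python3 -m jog '[[[0,0,-25,0],[0,0,-25,0],[0,0,-20,0],[0,0,-14,0],[0,0,-8,0],[0,0,-6.5,0],[0,0,0,0],[0,0,0,0]]]'
python3 -m jog '[[[0,0,0,0],[0,0,0,0],[0,0,0,0],[0,0,0,0],[0,0,0,0],[0,0,0,0],[0,0,5,0],[0,0,10,0]]]' 30 60
```

```text
t: 3.25
tcp_pos: [0.4645, -0.1686, 0.1746]
tool_rot: [0.716, 0.698, 0.0, 0.0]
force: [0.5, -0.4, 0.3]
finger_gap: 0.722
t: 4.25
tcp_pos: [0.4643, -0.1684, 0.1895]
tool_rot: [0.716, 0.698, -0.0, -0.0]
force: [-0.2, 0.4, -1.3]
finger_gap: 0.484
```

```bash
python3 -m jog '[[[0,20,25,0.2],[0,40,25,0.2],[-6,58,3,0.2],[-6,58,3,0.2],[-6,58,3,0.2],[-6,58,3,0.2],[-6,58,3,0.2],[-6,58,3,0]]]'
python3 -m jog '[[[-15,25,0,0],[-15,20,0,0],[-10,12,0,0],[-10,12,0,0],[0,0,0,0],[0,0,0,0],[0,0,0,0],[0,0,0,0]]]'
python3 -c "
from h import *
state();look([(350,285),(350,335),(345,309)],10,tol=12,save='w2')"
```

```text
t: 5.25
tcp_pos: [0.428, 0.2414, 0.2579]
tool_rot: [0.707, 0.707, 0.0, 0.0]
force: [1.3, -0.7, -1.5]
finger_gap: 0.491
t: 6.25
tcp_pos: [0.3789, 0.3081, 0.2572]
tool_rot: [0.708, 0.706, 0.0, 0.0]
force: [-0.6, -1.1, -1.2]
finger_gap: 0.488
t 6.25 tcp [378.9 308.1 257.2] yaw 89.9 F [-0.6 -1.1 -1.2] gap 41.5
218 165 (array([369.9, 310.2], dtype=float32), 83.0, 71.0, 90.6)
292 165 (array([370.7, 310.1], dtype=float32), 83.0, 72.7, 90.4)
254 158 (array([370.7, 310.1], dtype=float32), 83.0, 72.9, 90.4)
```

View pics/w2.png

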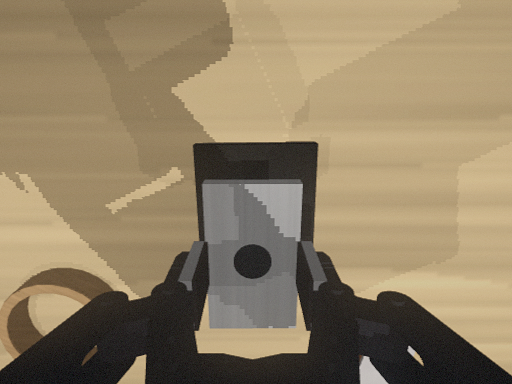

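Thin spacer is held level, with the hole at (252,261). The pad outline runs from (193,143) to (318,143), which puts the pad centre at about (376.5,310). I'll correct by (-2,+2), lower and release.

```bash
python3 -m jog '[[[-2,2,-20,0],[0,0,-20,0],[0,0,-15,0],[0,0,-8,0],[0,0,-5,0],[0,0,-2,0],[0,0,-1.5,0],[0,0,0,0]]]'
python3 -m jog '[[[0,0,0,0],[0,0,0,0],[0,0,0,0],[0,0,0,0],[0,0,20,0],[0,0,30,0],[0,0,30,0],[0,0,0,0]]]' 65
python3 -c "
from h import *
state();look([(352,310)],18,tol=14)"
```

```text
t: 7.3
tcp_pos: [0.3765, 0.3106, 0.1859]
tool_rot: [0.707, 0.707, 0.0, 0.0]
force: [-0.2, 0.4, -0.4]
finger_gap: 0.487
t: 8.3
tcp_pos: [0.3769, 0.3108, 0.2675]
tool_rot: [0.707, 0.707, 0.002, 0.001]
force: [-0.2, 0.4, -0.9]
finger_gap: 0.648
t 8.3 tcp [376.9 310.8 267.5] yaw 90.0 F [-0.2  0.4 -0.9] gap 55.1
250 169 (array([355.6, 310.9], dtype=float32), 41.2, 34.3, 89.6)
```

```bash
python3 -m jog '[[[30,-50,1,-2],[30,-50,1,-2],[30,-50,1,-2],[30,-50,1,-2],[10,-61,0,-2],[10,-61,0,-2],[10,-61,0,-2],[10,-61,0,-2]]]' 72
python3 -m jog '[[[0,-60,0,-2],[0,-60,0,-2],[0,-60,0,-2],[0,-60,0,-2],[-8,-28,0,-1.5],[-8,-28,0,-1.5],[0,0,0,0],[0,0,0,0]]]'
python3 -c "
from h import *
state();look([(503,-420),(538,-438)],12,tol=14,save='w3')"
```

```text
t: 9.35
tcp_pos: [0.536, -0.1355, 0.268]
tool_rot: [0.799, 0.601, -0.001, -0.001]
force: [1.3, 0.6, -1.0]
finger_gap: 0.717
t: 10.35
tcp_pos: [0.5204, -0.4284, 0.2689]
tool_rot: [0.853, 0.522, 0.0, -0.001]
force: [-0.8, 0.5, 0.1]
finger_gap: 0.721
t 10.35 tcp [ 520.4 -428.4  268.9] yaw 63.0 F [-0.8  0.5  0.1] gap 61.3
251 176 (array([ 506.7, -420.1], dtype=float32), 44.5, 26.6, 62.1)
251 227 (array([ 534.4, -434.8], dtype=float32), 43.9, 30.5, 62.7)
```

```bash
python3 -m jog '[[[1,0.5,-25,-0.5],[0,0,-25,0],[0,0,-20,0],[0,0,-12,0],[0,0,-7,0],[0,0,-5,0],[0,0,0,0],[0,0,0,0]]]'
python3 -m jog '[[[0,0,0,0],[0,0,0,0],[0,0,0,0],[0,0,0,0],[0,0,0,0],[0,0,0,0],[0,0,8,0],[0,0,20,0]]]' 30 60
```

```text
t: 11.4
tcp_pos: [0.5216, -0.4292, 0.1763]
tool_rot: [0.855, 0.518, 0.0, 0.001]
force: [0.9, 0.4, -0.8]
finger_gap: 0.723
t: 12.4
tcp_pos: [0.5209, -0.4284, 0.203]
tool_rot: [0.855, 0.518, -0.0, -0.002]
force: [-0.0, 0.1, -0.7]
finger_gap: 0.493
```

```bash
python3 -m jog '[[[8,28,17,2],[8,28,17,2],[0,60,8,2],[0,60,8,2],[0,60,8,2],[0,60,8,2],[-10,61,0,2],[-10,61,0,2]]]'
python3 -m jog '[[[-10,61,0,2],[-10,61,0,2],[-30,50,0,2],[-30,50,0,2],[-30,50,0,2],[-15,25,0,1],[-15,24,0,1],[0,0,0,0]]]'
python3 -c "
from h import *
state();look([(345,300)],18,tol=12,save='w4')"
```

```text
t: 13.4
tcp_pos: [0.5165, -0.0078, 0.2711]
tool_rot: [0.774, 0.633, 0.001, 0.0]
force: [0.6, 1.1, -0.3]
finger_gap: 0.489
t: 14.4
tcp_pos: [0.3751, 0.3118, 0.2707]
tool_rot: [0.702, 0.712, 0.0, -0.0]
force: [-0.5, 0.7, -0.3]
finger_gap: 0.492
t 14.4 tcp [375.1 311.8 270.7] yaw 90.8 F [-0.5  0.7 -0.3] gap 41.8
236 162 (array([344.2, 306.6], dtype=float32), 28.0, 10.6, 90.7)
```

View pics/w4.png

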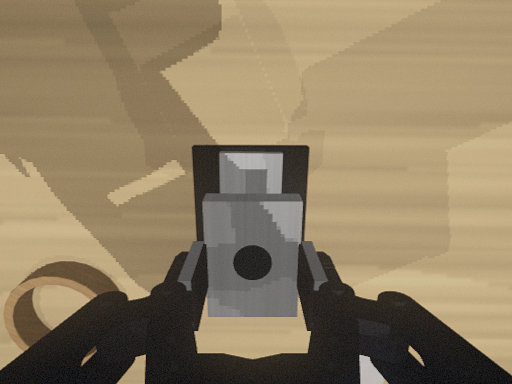

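The thin spacer lies centred on the square pad: it spans columns 219-283 and the pad spans 192-309. The medium spacer is held square, with its hole at (252,263). Next I'll lower it.

```bash
python3 -m jog '[[[1.5,-1.5,-25,-0.5],[0,0,-20,0],[0,0,-15,0],[0,0,-8,0],[0,0,-5,0],[0,0,-2,0],[0,0,-1,0],[0,0,0,0]]]'
python3 -m jog '[[[0,0,-0.5,0],[0,0,0,0],[0,0,0,0],[0,0,0,0],[0,0,20,0],[0,0,30,0],[0,0,30,0],[0,0,0,0]]]' 65
python3 -c "
from h import *
state();look([(356,310),(394,300)],30,tol=14,save='w5')"
```

```text
t: 15.45
tcp_pos: [0.379, 0.3085, 0.1947]
tool_rot: [0.707, 0.707, 0.0, 0.0]
force: [-0.8, -1.2, 4.3]
finger_gap: 0.49
t: 16.45
tcp_pos: [0.3795, 0.3089, 0.275]
tool_rot: [0.707, 0.707, 0.002, 0.001]
force: [0.4, 0.8, -0.5]
finger_gap: 0.649
t 16.45 tcp [379.5 308.9 275. ] yaw 90.0 F [ 0.4  0.8 -0.5] gap 55.2
253 172 (array([361.9, 314. ], dtype=float32), 32.6, 26.9, 89.9)
239 224 (array([372.3, 308.9], dtype=float32), 72.3, 44.5, 180.0)
```

```bash
python3 -m jog '[[[30,-50,0,-5.5],[30,-50,0,-5.5],[30,-50,0,-5.5],[30,-50,0,-5.5],[5,-62,0,-5.5],[5,-62,0,-5.5],[5,-62,0,-5.5],[5,-62,0,-5.5]]]' 87
python3 -m jog '[[[-25,-50,0,-5.5],[-25,-50,0,-5.5],[-35,-32,0,-5.5],[-35,-32,0,-5.5],[-14,-8,0,-2.5],[-14,-8,0,0],[2,0,0,0],[0,0,0,0]]]'
python3 -c "
from h import *
state();look([(373,-318)],10,tol=14,save='w6')"
```

```text
t: 17.5
tcp_pos: [0.5184, -0.1414, 0.2716]
tool_rot: [0.921, 0.389, -0.001, -0.001]
force: [1.1, 0.4, -1.1]
finger_gap: 0.868
t: 18.5
tcp_pos: [0.3737, -0.3189, 0.2732]
tool_rot: [0.982, 0.187, 0.0, 0.0]
force: [-0.2, -0.0, -0.5]
finger_gap: 0.869
t 18.5 tcp [ 373.7 -318.9  273.2] yaw 21.5 F [-0.2 -0.  -0.5] gap 73.9
251 197 (array([ 373.1, -318.2], dtype=float32), 58.1, 57.9, 21.8)
```

```bash
python3 -m jog '[[[-0.5,0.5,-25,0.3],[0,0,-25,0],[0,0,-20,0],[0,0,-15,0],[0,0,-9,0],[0,0,-5,0],[0,0,-2.5,0],[0,0,0,0]]]'
python3 -m jog '[[[0,0,0,0],[0,0,0,0],[0,0,0,0],[0,0,0,0],[0,0,0,0],[0,0,0,0],[0,0,8,0],[0,0,20,0]]]' 45 50
```

```text
t: 19.55
tcp_pos: [0.3725, -0.3191, 0.1719]
tool_rot: [0.982, 0.189, 0.0, 0.0]
force: [0.4, 0.7, -0.8]
finger_gap: 0.87
t: 20.55
tcp_pos: [0.3722, -0.3188, 0.1998]
tool_rot: [0.982, 0.189, -0.0, -0.001]
force: [0.7, 0.3, 0.1]
finger_gap: 0.658
```

```bash
python3 -m jog '[[[14,8,18,-1.8],[14,8,18,-1.8],[35,32,18,-1.8],[35,32,18,-1.8],[25,50,0,-1.8],[25,50,0,-1.8],[-5,62,0,-1.8],[-5,62,0,-1.8]]]'
python3 -m jog '[[[-5,62,0,-1.8],[-5,62,0,-1.8],[-30,50,0,-1.8],[-30,50,0,-1.9],[-30,50,0,0],[-17,25,0,0],[-16,25,0,0],[0,0,0,0]]]'
python3 -c "
from h import *
state();look([(377,345)],10,tol=14,save='w7')"
```

```text
t: 21.55
tcp_pos: [0.5103, -0.0132, 0.272]
tool_rot: [0.998, 0.063, 0.0, 0.0]
force: [1.3, -0.6, 0.7]
finger_gap: 0.664
t: 22.55
tcp_pos: [0.376, 0.3102, 0.272]
tool_rot: [1.0, 0.002, -0.0, 0.0]
force: [1.1, -0.1, -1.0]
finger_gap: 0.661
t 22.55 tcp [376.  310.2 272. ] yaw 0.3 F [ 1.1 -0.1 -1. ] gap 56.2
253 153 (array([377.4, 332.2], dtype=float32), 82.7, 42.0, 0.2)
```

View pics/w7.png

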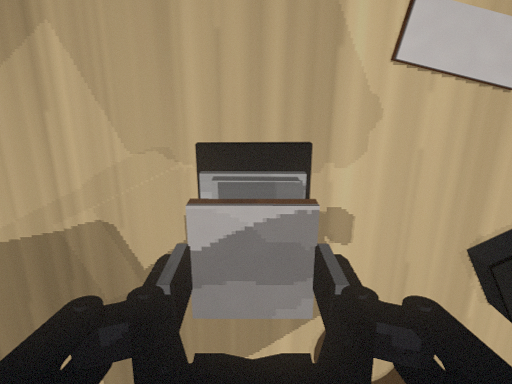

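The blank is held square and the stack beneath it is centred on the pad, at columns 196-312. Next I'll lower it.

```bash
python3 -m jog '[[[1,0,-20,0],[0,0,-20,0],[0,0,-14,0],[0,0,-8,0],[0,0,-4,0],[0,0,-2,0],[0,0,-1,0],[0,0,-0.5,0]]]'
python3 -m jog '[[[0,0,-0.5,0],[0,0,0,0],[0,0,0,0],[0,0,0,0],[0,0,20,0],[0,0,30,0],[0,0,30,0],[0,0,0,0]]]' 82
python3 -c "
from h import *
state();look([(377,310)],40,tol=14,save='w8')"
```

```text
t: 23.6
tcp_pos: [0.3785, 0.3091, 0.2025]
tool_rot: [1.0, 0.001, 0.0, -0.0]
force: [-0.7, -1.1, 4.7]
finger_gap: 0.661
t: 24.6
tcp_pos: [0.379, 0.3093, 0.2835]
tool_rot: [1.0, 0.001, 0.002, -0.001]
force: [-0.3, -0.5, -0.1]
finger_gap: 0.819
t 24.6 tcp [379.  309.3 283.5] yaw 0.1 F [-0.3 -0.5 -0.1] gap 69.6
247 207 (array([376.5, 310.2], dtype=float32), 69.0, 58.3, 179.9)
```

View pics/w8.png

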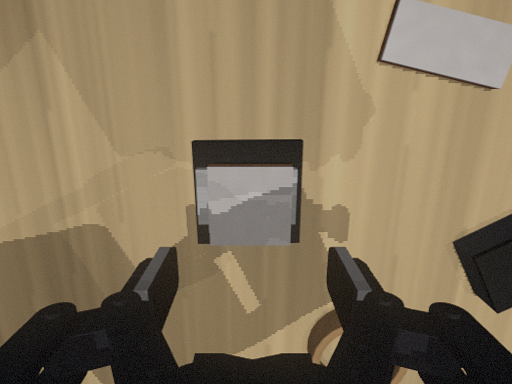

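The square blank lies flat and centred on the stack, spanning about (207,165)-(298,245) with the pad around it. Next is the oblong blank.

```bash
python3 -m jog '[[[18,14,-2,9.6],[18,14,-2,9.6],[18,14,-2,9.6],[18,14,-2,9.6],[18,14,-2,9.6],[18,14,-2,9.6],[18,14,-1,9.6],[15,11,0,9.6]]]' 70
python3 -c "
from h import *
state();look([(520,418)],10,tol=14)"
```

```text
t: 25.65
tcp_pos: [0.5196, 0.4182, 0.2664]
tool_rot: [0.782, 0.624, -0.002, -0.0]
force: [1.1, 0.4, -0.2]
finger_gap: 0.701
t 25.65 tcp [519.6 418.2 266.4] yaw 77.2 F [ 1.1  0.4 -0.2] gap 59.6
253 203 (array([530.7, 417.7], dtype=float32), 70.2, 41.3, 168.0)
```

```bash
python3 -m jog '[[[1,1.5,-22,0.6],[0,0,-22,0],[0,0,-20,0],[0,0,-14,0],[0,0,-8,0],[0,0,-5,0],[0,0,-1.5,0],[0,0,0,0]]]'
python3 -m jog '[[[0,0,0,0],[0,0,0,0],[0,0,0,0],[0,0,0,0],[0,0,0,0],[0,0,0,0],[0,0,20,0],[0,0,30,0]]]' 25 50
python3 -m jog '[[[5,-8,26,5],[12,-20,20,5.5],[16,-26,0,5.5],[16,-26,0,5.5],[16,-26,0,5.5],[14,-24,0,5.5],[10,-16,0,5],[5,-8,0,4]]]'
python3 -c "
from h import *
state();look([(575,242),(614,264)],30,tol=12,save='w9')"
```

```text
t: 26.7
tcp_pos: [0.5206, 0.4196, 0.1767]
tool_rot: [0.78, 0.626, 0.0, 0.0]
force: [-0.1, 0.5, 0.1]
finger_gap: 0.695
t: 27.7
tcp_pos: [0.5199, 0.4192, 0.2261]
tool_rot: [0.78, 0.626, -0.002, -0.0]
force: [-0.2, -0.1, 0.6]
finger_gap: 0.448
t: 28.7
tcp_pos: [0.615, 0.2642, 0.273]
tool_rot: [0.507, 0.862, 0.0, 0.0]
force: [-0.3, -0.3, 0.2]
finger_gap: 0.448
t 28.7 tcp [615.  264.2 273. ] yaw 119.0 F [-0.3 -0.3  0.2] gap 38.1
253 142 (array([575.7, 243.1], dtype=float32), 55.6, 22.8, 119.5)
253 206 (array([617.6, 264.8], dtype=float32), 65.2, 62.2, 28.7)
```

View pics/w9.png

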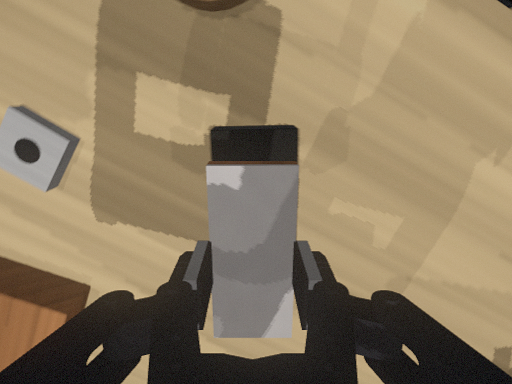

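```bash
python3 -c "
from h import *
c=manip.camera_info('wrist')
for z in(.104,.107):print(ray(c,[(252,165),(252,337)],z)*1000)"
```

```text
[[575.60408146 240.65455851]
 [655.27606627 284.8656665 ]]
[[575.03740102 240.34477747]
 [652.98062799 283.59657336]]
```

```bash
python3 -m jog '[[[-2,1.5,-20,0.4],[0,0,-18,0],[0,0,-14,0],[0,0,-8,0],[0,0,-4,0],[0,0,-2,0],[0,0,-1,0],[0,0,0,0]]]'
python3 -m jog '[[[0,0,-0.5,0],[0,0,0,0],[0,0,0,0],[0,0,0,0],[0,0,20,0],[0,0,30,0],[0,0,30,0],[0,0,0,0]]]' 65
python3 -c "
from h import *
state();look([(590,250),(614,264)],40,tol=14,save='w10')"
```

```text
t: 29.75
tcp_pos: [0.6123, 0.2671, 0.2072]
tool_rot: [0.505, 0.863, 0.0, 0.0]
force: [-2.7, -1.6, 6.6]
finger_gap: 0.445
t: 30.75
tcp_pos: [0.6136, 0.2674, 0.2891]
tool_rot: [0.505, 0.863, 0.003, 0.003]
force: [0.1, 0.2, -0.5]
finger_gap: 0.651
t 30.75 tcp [613.6 267.4 289.1] yaw 119.4 F [ 0.1  0.2 -0.5] gap 55.3
248 162 (array([611.2, 266.1], dtype=float32), 90.3, 40.2, 29.6)
249 200 (array([611.2, 265.8], dtype=float32), 89.9, 40.2, 29.4)
```

View pics/w10.png

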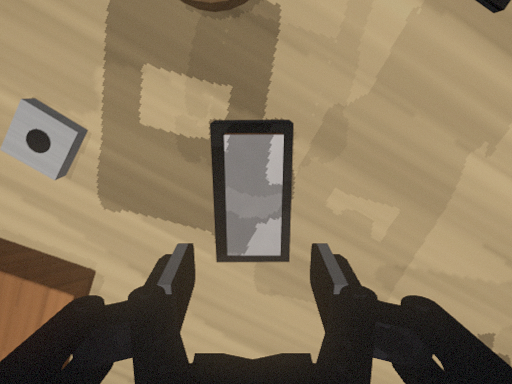

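The oblong blank lies centred and aligned in its pad's dark border, spanning (222,135)-(284,258). Next is the disc.

```bash
python3 -m jog '[[[0,-58,-2,0],[0,-60,-2,0],[0,-60,-2,0],[0,-60,-2,0],[0,-60,-2,0],[0,-60,-2,0],[0,-60,-2,0],[0,-55,-2,0]]]' 90
python3 -m jog '[[[1,-40,0,0],[1,-16,0,0],[0,0,0,0],[0,0,0,0],[0,0,0,0],[0,0,0,0],[0,0,0,0],[0,0,0,0]]]'
python3 -c "
from h import *
state();look([(615,-261)],10,tol=14,save='w11')
c=manip.camera_info('scene')
q=ray(c,np.array([(258,273),(287,229),(236,323),(190,288)])/1.5625,.01)*1000
for p in q[1:]:d=p-q[0];print(p,np.hypot(*d),np.degrees(np.arctan2(d[1],d[0]))%180)"
```

```text
t: 31.8
tcp_pos: [0.6118, -0.208, 0.2676]
tool_rot: [0.505, 0.863, -0.0, -0.001]
force: [1.4, 0.5, -0.4]
finger_gap: 0.899
t: 32.8
tcp_pos: [0.6145, -0.2618, 0.2688]
tool_rot: [0.505, 0.863, 0.0, 0.0]
force: [-0.1, -0.3, -0.5]
finger_gap: 0.904
t 32.8 tcp [ 614.5 -261.8  268.8] yaw 119.4 F [-0.1 -0.3 -0.5] gap 76.9
253 201 (array([ 614. , -262.2], dtype=float32), 57.7, 53.8, 152.6)
[ 503.35339801 -279.3857774 ] 116.10026510692394 11.123180722575626
[ 721.39491146 -218.62699562] 110.963923088098 20.22486839423255
[ 703.44765066 -339.85220492] 119.5517825779785 136.12198120894638
```

View pics/w11.png

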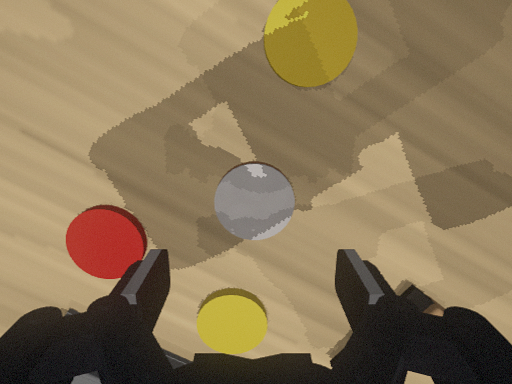

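White disc is at (254,201), with the red disc at (105,242) and the yellow ones at (310,35) and (232,322). The nearest look-alike is over 80 mm away edge to centre, so the fingers clear them. I'll grip.

```bash
python3 -m jog '[[[0.5,0.5,-25,0],[0,0,-25,0],[0,0,-20,0],[0,0,-14,0],[0,0,-8,0],[0,0,-4,0],[0,0,-1.5,0],[0,0,0,0]]]'
python3 -m jog '[[[0,0,0,0],[0,0,0,0],[0,0,0,0],[0,0,0,0],[0,0,0,0],[0,0,0,0],[0,0,10,0],[0,0,20,0]]]' 45 50
python3 -m jog '[[[-5,20,25,0],[-15,36,25,0],[-18,42,20,0],[-18,42,0,0],[-18,42,0,0],[-16,40,0,0],[-12,30,0,0],[-7,17,0,0]]]'
python3 -c "
from h import *
state();look([(490,-20),(485,-18)],30,tol=12,save='w12')"
```

```text
t: 33.85
tcp_pos: [0.6151, -0.2616, 0.1717]
tool_rot: [0.505, 0.863, -0.0, 0.0]
force: [-0.5, -0.1, 0.2]
finger_gap: 0.897
t: 34.85
tcp_pos: [0.6145, -0.2612, 0.2011]
tool_rot: [0.505, 0.863, 0.0, -0.001]
force: [0.0, 0.4, -0.8]
finger_gap: 0.674
t: 35.85
tcp_pos: [0.5053, 0.0089, 0.2722]
tool_rot: [0.504, 0.864, 0.0, 0.0]
force: [-0.3, -0.4, -0.0]
finger_gap: 0.675
t 35.85 tcp [505.3   8.9 272.2] yaw 119.4 F [-0.3 -0.4 -0. ] gap 57.4
227 169 (array([490.5,   2.3], dtype=float32), 76.2, 55.4, 117.4)
233 164 (array([489.5,   2.1], dtype=float32), 74.7, 53.2, 114.1)
```

View pics/w12.png

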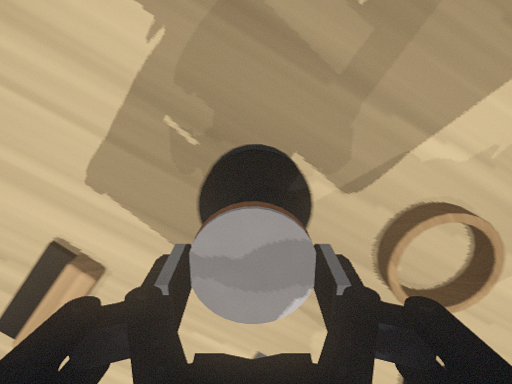

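```bash
python3 -c "
from h import *
c=manip.camera_info('wrist')
p=ray(c,[(255,144.5),(200,195),(312,195)],.03)*1000;print(p,p[0]+40*np.array([.871,.491]),(p[1]+p[2])/2,np.hypot(*(p[1]-p[2])))
q=ray(c,[(252,207),(252,323)],.107)*1000;print(q,q.mean(0),np.hypot(*(q[0]-q[1])))"
```

```text
[[465.08505383 -10.1838974 ]
 [513.66319212 -25.94794089]
 [475.97879913  40.93042002]] [499.92505383   9.4561026 ] [494.82099562   7.49123957] 76.76476165870076
[[480.03454503  -4.09275767]
 [533.28744156  25.93588703]] [506.66099329  10.92156468] 61.135836390629244
```

```bash
python3 -m jog '[[[-4,-1,-20,0],[0,0,-20,0],[0,0,-14,0],[0,0,-8,0],[0,0,-4,0],[0,0,-2,0],[0,0,-1,0],[0,0,-0.5,0]]]'
python3 -m jog '[[[0,0,-0.5,0],[0,0,0,0],[0,0,0,0],[0,0,0,0],[0,0,20,0],[0,0,30,0],[0,0,30,0],[0,0,0,0]]]' 82
python3 -c "
from h import *
state();look([(503,9)],40,tol=14)
i=manip.snapshot('wrist')[100:270,170:340]
cv2.imwrite('pics/w13.png',cv2.resize(i[:,:,::-1],None,fx=3,fy=3,interpolation=cv2.INTER_CUBIC))"
```

```text
t: 36.9
tcp_pos: [0.5021, 0.0065, 0.2024]
tool_rot: [0.505, 0.863, 0.0, 0.0]
force: [-1.1, 0.8, 7.1]
finger_gap: 0.671
t: 37.9
tcp_pos: [0.5026, 0.0064, 0.2831]
tool_rot: [0.505, 0.863, 0.001, 0.002]
force: [0.1, 0.4, -0.6]
finger_gap: 0.819
t 37.9 tcp [502.6   6.4 283.1] yaw 119.4 F [ 0.1  0.4 -0.6] gap 69.6
257 208 (array([495.8,   2.9], dtype=float32), 58.8, 41.8, 116.3)
```

View pics/w13.png

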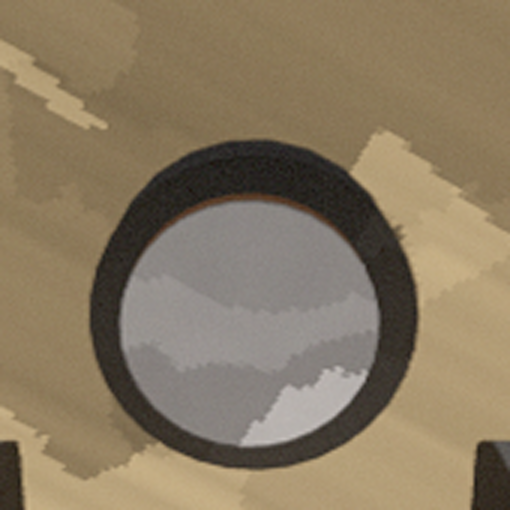

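```bash
python3 -c "
from h import *
c=manip.camera_info('wrist')
f=lambda P,z:ray(c,[(170+(u+.5)/3-.5,100+(v+.5)/3-.5) for u,v in P],z)*1000
for P,z in (([(250,158),(253,468)],.03),([(250,198),(250,447)],.04),([(253,137),(253,468)],.03)):
  p=f(P,z);print(p.mean(0),np.hypot(*(p[0]-p[1])))
p=f([(91,310),(416,310)],.03);print(p.mean(0),np.hypot(*(p[0]-p[1])))
i=cv2.imread('pics/w10.png')[105:275,195:315]
i=cv2.convertScaleAbs(cv2.resize(i,None,fx=3.5,fy=3.5,interpolation=cv2.INTER_CUBIC),alpha=2)
cv2.imwrite('pics/w14.png',i)"
```

```text
[503.31970936   8.07353872] 78.9866780771852
[501.87336799   6.79359161] 60.88405569118711
[501.0586007    7.19261858] 83.78819505241398
[500.69531034   7.12608669] 78.045387389834
```

View pics/w14.png

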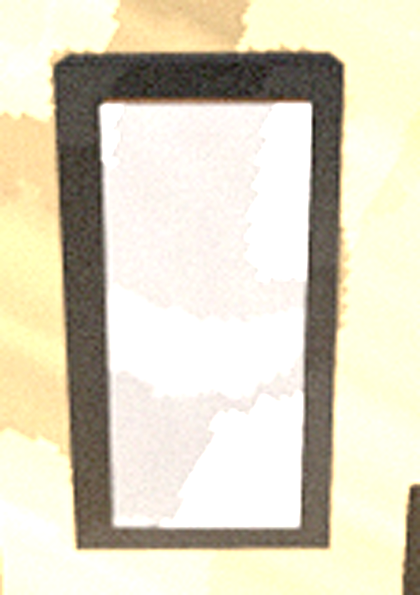

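Round blank: centre (501.9,6.8) against pad (503.3,8.1), about 2 mm off. The enlarged crop shows the oblong inside its pad with an even border. I'll retract and take one overall look before handing in.

```bash
python3 -m jog '[[[-10,-40,30,0],[-10,-50,30,0],[-10,-50,20,0],[0,-50,10,0],[0,-50,0,0],[0,-30,0,0],[0,0,0,0],[0,0,0,0]]]'
python3 - <<'E'
from h import *
k=1.5625
i=manip.snapshot("scene");c=manip.camera_info("scene");R=np.array(c["R"]);t=np.array(c["t"])
for n,x,z in(("round",(502,7),40),("oblong",(612,265),40),("square",(377,310),40)):
    p=R@np.array([x[0]/1e3,x[1]/1e3,z/1e3])+t
    for tol in(14,25):print(n,top(i,c,c["fx"]*p[0]/p[2]+c["cx"],c["fy"]*p[1]/p[2]+c["cy"],z/1e3,tol))
print("thick",top(i,c,415/k,377/k,.016))
cv2.imwrite("pics/end.png",cv2.resize(i[150:300,220:450,::-1],None,fx=3.4,fy=3.4,interpolation=cv2.INTER_CUBIC))
E
```

```text
t: 39.0
tcp_pos: [0.4714, -0.2626, 0.3698]
tool_rot: [0.505, 0.863, 0.001, -0.002]
force: [0.3, 0.2, -0.5]
finger_gap: 0.823
round (array([504.1,   6.5], dtype=float32), 57.9, 55.7, 66.1)
round (array([503.2,   6.7], dtype=float32), 59.2, 57.6, 29.3)
oblong (array([612. , 265.7], dtype=float32), 87.7, 38.8, 29.5)
oblong (array([611.7, 265.5], dtype=float32), 89.6, 39.7, 29.5)
square (array([378.9, 309.8], dtype=float32), 57.2, 56.9, 180.0)
square (array([378.6, 309.8], dtype=float32), 59.3, 59.2, 0.1)
thick (array([657.6, 106.5], dtype=float32), 43.2, 42.6, 86.0)
```

View pics/end.png

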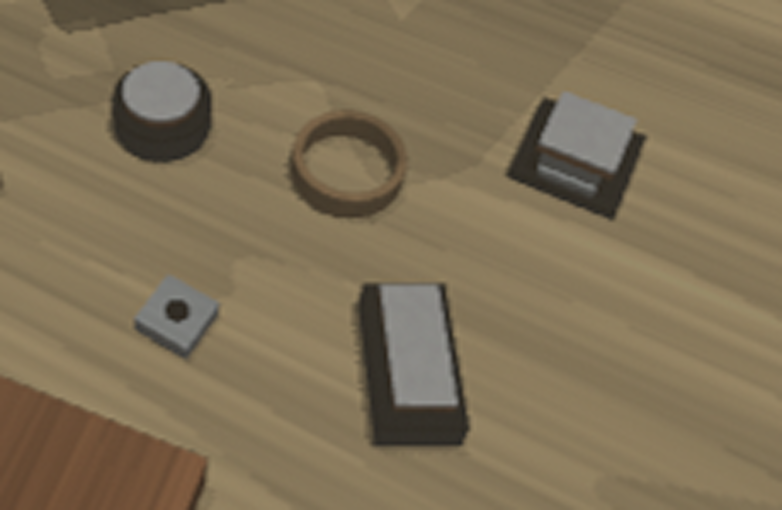

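The round and square look right, but the border around the oblong looks uneven from here. I'll check by fitting a box model of the pad to its silhouette in the two first pictures.

```bash
python3 - <<'E'
from h import *
from scipy.optimize import minimize
def fit(shape,h,x0,seeds):
    for cam,sd in seeds.items():
        c=manip.camera_info(cam);R=np.array(c["R"]);t=np.array(c["t"])
        im=cv2.imread(f"pics/{cam}0.png");g=im.max(2)
        _,m=cv2.threshold(cv2.GaussianBlur(g,(3,3),0),75,255,0);m=255-m
        n,l,st,_=cv2.connectedComponentsWithStats(m);obs=(l==l[sd[1],sd[0]])
        def cost(v):
            a=np.radians(v[2]);q=shape@np.array([[np.cos(a),np.sin(a)],[-np.sin(a),np.cos(a)]])+v[:2]
            P=np.array([[*p,z] for z in(0,h) for p in q])/1e3@R.T+t
            uv=np.c_[c["fx"]*P[:,0]/P[:,2]+c["cx"],c["fy"]*P[:,1]/P[:,2]+c["cy"]]
            uv=(uv+.5)*1.5625-.5
            M=np.zeros(g.shape,np.uint8);cv2.fillConvexPoly(M,np.int32(np.round(cv2.convexHull(np.float32(uv))*16)),1,cv2.LINE_8,4)
            return float((M.astype(bool)^obs).sum())
        r=minimize(cost,x0,method="Nelder-Mead",options=dict(initial_simplex=np.array(x0)+np.array([[0,0,0],[6,0,0],[0,6,0],[0,0,4]])))
        print(cam,np.round(r.x,1),"miss px",r.fun,"of",obs.sum())
box=lambda a,b:np.array([[1,1],[-1,1],[-1,-1],[1,-1]])*[a/2,b/2]
th=np.linspace(0,2*np.pi,60)
fit(box(108,58),30,(613,264,29.5),dict(scene=(533,385),side=(352,243)))
fit(box(84,84),10,(377,309.5,0),dict(scene=(608,307),side=(257,280)))
fit(40*np.c_[np.cos(th),np.sin(th)],30,(503,8,0),dict(scene=(418,285),side=(375,320)))
E
```

```text
scene [613.8 265.3  28.1] miss px 192.0 of 3137
side [616.  265.9  36.8] miss px 178.0 of 846
scene [3.771e+02 3.095e+02 1.000e-01] miss px 167.0 of 2075
side [382.4 312.5   0.5] miss px 205.0 of 796
scene [503.4   7.6   4.2] miss px 154.0 of 1686
side [511.6   9.5  -1.7] miss px 392.0 of 818
```

The scene fits put every blank within about 2 mm of its pad's middle. The side fits are poor, because only part of each silhouette was segmented. I'm handing in.

```bash
python3 -c "
from h import *
state();print(manip.sign_off())"
```

```text
t 39.05 tcp [ 471.6 -262.2  370.1] yaw 119.4 F [-0.9  0.1 -0.6] gap 69.6
the job is handed in; nothing more can be done
None
```

The job is handed in at 39 s of the 144 s allowed. The thin and medium spacers are stacked on the square pad with the square blank on top, and the oblong and round blanks are on their own pads. The gripper is open and clear of everything.

**Scene-camera checks:**
- All three blanks measured about 2 mm or less from the middle of their pads.
- The oblong's angle (29.5°) is within about 1.5° of its pad, and the square lines up with its pad to within about 0.1°.
- All three white faces measured the right size when taken to lie 40 mm above the table, so they should be at the same height. I did not measure height directly.
- The thin spacer measured about 1 mm and the medium about 2 mm from the pad's middle, both taken before the blank went on.
- The thick spacer measured exactly where it started.

**Checks that disagreed:** the side-camera fits put the pads 2–8 mm from the scene values, and the oblong pad's angle 7–9° off. I discounted them because only part of each pad was picked out in that view. In the last picture the border around the oblong looked uneven; the scene fit put it 2 mm off centre.

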